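# Open the spring-loaded oil strainer

## Task

The strainer of the little honing-oil unit on the bench is due for a check. Unscrew the fluted cap of the strainer housing (ordinary right-hand thread, a good turn and a quarter), easing it round without straining the thread, and keep hold of it as it comes free, because a spring under it pushes it off. Set the cap down the way up it was, open side down, in the shallow steel drip tray without dropping it, let go, and leave the other things on the bench as they are.

Things in the scene. Friction and masses are not known exactly. Their poses are not given: they have to be found in the camera images.
- oil_unit: honing-oil unit fixed to the bench: base plate 226 x 124 x 8 mm, at its -x end a round aluminium strainer housing 56 mm across, 54 mm high, with the screw cap on top (vertical axis at x = -66 mm, y = 0), behind it a grey tank (lid 71 mm high) with a small motor on it (top at 120 mm, 146 mm behind the cap's axis). Origin: middle of the plate's underside; x from strainer to tank.
- neck_top (a point): centre of the top of the threaded neck under the cap, 83 mm above the bench. Neck 28 mm across, 29 mm high, on a flat flange 52 mm across. Right-hand thread: turned counterclockwise seen from above the cap rises; how far is not known exactly (8 to 15 mm a turn) and has to be felt. Play about 0.5 mm up and down and sideways. The cap comes off after 1 to 1.5 turns.
- cap_mid (a point): centre (half-way up) of the screw cap: black, fluted, 43 mm across, 46 mm high, closed on top, open below, 60 to 130 g, z up. At the start it is screwed home, its rim 1 mm above the flange (centre 78 mm above the bench). It can be gripped over all its height, takes roughly 0.1 to 0.3 N m to turn and stays where it is turned to.
- strainer (a joint): lift in m of the strainer, a steel cylinder 22 mm across inside the neck: 0 with the cap screwed home, 0.0245 fully risen. A spring under it presses it against the inside of the cap with about 12 N at the start, 7 N where the thread ends and 5 N fully risen, enough to throw off a cap that is not held.
- tray_floor (a point): centre of the inner floor of the steel drip tray, a loose shallow rectangular tray 135 x 105 mm (x and y), 12 mm high, wall and floor 2.5 mm, bright steel, 220 g. It lies on one side of the unit, left or right. z points up.
- rivet_tray: the smaller, deeper grey moulded tray, 73 x 101 x 20 mm, on the other side of the unit from the drip tray; not to be used. Origin: centre of its underside. Fixed.
- washer_box: small white carton 36 x 50 x 22 mm on the lid of the oil tank. Origin: centre of its underside. Loose.
- screwdriver: screwdriver with yellow handle, 198 mm long, lying on the bench at the right. Origin: centre of its underside. Loose.
Things that resemble listed ones, but are neither listed nor needed, are in the scene too. Leave any turquoise or yellow look-alike of the part that bears cap_mid alone.

How it is judged (in metres and radians):
On the way:
1. the cap is off its thread, above the risen strainer, and held in the fingers (z of cap_mid in the frame of neck_top above 0.0215 m and horizontal distance between cap_mid and neck_top below 0.03 m and contact force between the fingers and cap above 0.5 N), for 0.05 s.
At the end, for the whole second after the job is handed in: the cap stands at rest on the floor of the drip tray, open side down (tilt under 0.12 rad, centre within 50 mm of the tray's centre and under 29 mm above its floor), released, and the strainer has risen out of the neck (more than 21 mm) (horizontal distance between cap_mid and tray_floor below 0.05 m and z of cap_mid in the frame of tray_floor below 0.029 m and angle between cap_mid's own z axis and vertical below 0.12 rad and linear speed of cap below 0.02 m/s and contact force between the fingers and cap below 0.05 N and value of joint strainer above 0.021 m); the robot touches nothing.
It fails at once if the cap is forced against the thread or neck with more than 25 N (contact force between cap and oil_unit above 25 N).
It fails at once if the cap springs off, is dropped, or is let go anywhere but down in the drip tray (within 50 mm of its centre, no more than 20 mm above its floor) ((z of cap_mid in the frame of neck_top above 0.0215 m or horizontal distance between cap_mid and neck_top above 0.012 m) and contact force between the fingers and cap below 0.02 N and (horizontal distance between cap_mid and tray_floor above 0.05 m or z of cap_mid in the frame of tray_floor above 0.0432 m)).
It fails at once if the washer box or the screwdriver is shifted by more than 30 mm (distance of any of washer_box, screwdriver from where it was at the start of the episode above 0.03 m).
It also fails if it takes over 72 s, if anything falls off the work surface, if the arm or the gripper's body presses on something with over 40 N, if the wrist force passes 120 N, or if a joint passes its speed limit or range.

## Robot

A 7-joint arm with a two-finger parallel gripper is mounted at the origin on a cart in front of the work surface, level with it; the furniture and walls round the work are solid. World frame = base frame: x ahead of the robot, y to its left, z up, the work surface at z = 0. Lengths are in mm, angles in rad, forces in N, time in s.
With the tool pointing down it reaches from about 425 to 975 mm from the base axis. Payload 16.7 kg.
Tool frame: the origin (TCP) lies midway between the tips of the shut fingers; the grasp point (between the pads) lies 19 mm behind it; z points along the fingers, y is the direction in which the jaws open and shut (so a half turn about z gives the same grasp; the last joint's range is limited). The gripper opens to 85 mm and grips with 20 to 120 N. Pads are 22 mm wide; open, the fingers measure 114 mm over their backs; the gripper's body (76 mm by 85 mm) begins 54 mm behind the grasp point. The pads swing forward as they close: fully open they stand 13 mm farther back than shut.
Start: joints at [1.119, 0.426, 0.074, 1.606, -0.034, 1.111, -0.067], TCP at [200.605, -644.464, 231.302] pointing down, gripper open.
Joint ranges: [-2.85, 2.85], [-0.5, 2.14], [-1.23, 1.37], [0.21, 2.46], [-1.02, 4.16], [0.16, 2.05], [-2.73, 2.73]. Speed limits (rad/s): [1.89, 1.89, 2.39, 2.39, 3.01, 3.01, 3.01].

## Interface

Orientations are given as a unit quaternion [x, y, z, w].
In Python, from workcell import env gives the robot as it stands.
- The arm moves only by the tool servo_tool, never from a script. Its argument "rows" is a list of rows, each an object with "twist": the turn, a rotation vector about the tool's x, y, z in degrees, a list of three; "translation": the shift along the tool's x, y, z in cm, a list of three; "hand": the opening, from 0 (shut) to 1 (fully open). In form: [{"twist": [wx, wy, wz], "translation": [dx, dy, dz], "hand": hand}, ...]. A call has 1 to 12 rows; each row shifts and turns the commanded pose from where the row before left it, along the tool's axes as they then stand; what a row does not reach is not made up. A row lasts 1/10 s, in which the tool goes at most 50 mm and 8.59 degrees, less where a joint would pass 70% of its speed; a pose out of reach is approached as far as the arm can. A call is refused whole if a number of a shift passes 5 or a number of a turn 8.59, either way. A call with a gripper value outside its range is refused whole. The fingers move at their own pace and stop on an object; "grip_force" is the grip in N (left out, the last holds). Time passes only in rows, so rows that do not move let the fingers close. It gives the time, the measured TCP pose, the force and the opening at its end, in the units of the state.
- env.state(): the state, without advancing time (a new reading comes with each control period).
- env.get_image(name): name is "scene" or "top" or "wrist"; returns a dict with "pixels" (480x640x3 uint8, red, green, blue), "range_z" (480x640 float32, mm along the optical axis (not along the pixel's ray), 0 where there is no reading), "vertical_fov" (degrees; the focal length in pixels is half the picture's height over the tangent of half this angle, whatever the lens; pixels are square), "cx", "cy" (the principal point, pixels), "rvec" (rotation vector, rad) and "tvec" (3), from world to camera coordinates, as OpenCV has them. Camera axes: x right, y down, z forward; pixel columns grow to the right and rows downward; lengths in mm; the calibration is good to about 2 mm. A picture is of the moment at which its call begins.
- env.job_done(): hands the job in, once; it reports no verdict.
The state is a dict: "clock": time; "joint_positions": joint angles; "qd": joint speeds; "effort": joint torques, N m; "eef_pos": TCP position; "ee_rot": TCP orientation; "wrist_force": force on the tool from outside, world axes, zero at the start; "moment": the same for the moment, N m; "grip_width": finger opening in mm.
Only numpy, scipy, OpenCV 4.12 (cv2) and the standard library are available. Lean on these libraries where they do the work, as an engineer would, in place of code of your own. Each camera call takes 0.05 s, during which the arm holds its last target.

## Working session

There is one attempt and no reset: what is moved stays moved. The work goes in short steps, Python scripts to look and compute and a tool call to move; the robot and the scene stay as the last step left them, time stands still between calls to the robot, and variables do not carry over. Pictures are saved under pics/ and viewed, and the job is handed in when it is done.

Besides the shell and the picture viewer there is one more tool, called after "Call:" as name([rows], argument=value, ...), one row to a line, values as JSON. servo_tool: Moves the arm, as the interface text tells. Its arguments: {"type":"object","properties":{"rows":{"type":"array"},"grip_force":{"type":"number"}},"required":["rows"]}

```bash
mkdir -p pics; ls; cat > h.py <<'E'
import numpy as np, cv2
from workcell import env
def grab(n,tag):
    im=env.get_image(n)
    cv2.imwrite(f'pics/{tag}.png',im['pixels'][:,:,::-1])
    np.savez(f'pics/{tag}.npz',**im)
    return im
def load(tag): return dict(np.load(f'pics/{tag}.npz'))
def cam(im):
    f=240/np.tan(np.radians(float(im['vertical_fov']))/2)
    R,_=cv2.Rodrigues(np.array(im['rvec'],float).ravel()); t=np.array(im['tvec'],float).ravel()
    return f,R,t,float(im['cx']),float(im['cy'])
def ray(im,u,v,z):
    f,R,t,cx,cy=cam(im); C=-R.T@t; d=R.T@np.array([(u-cx)/f,(v-cy)/f,1]); return C+d*(z-C[2])/d[2]
def pts(im):
    f,R,t,cx,cy=cam(im); Z=im['range_z'].astype(float); v,u=np.mgrid[:480,:640]
    P=np.stack([(u-cx)/f*Z,(v-cy)/f*Z,Z],-1); return (P-t)@R, Z>0
def proj(im,P):
    f,R,t,cx,cy=cam(im); p=R@np.array(P,float)+t; return f*p[0]/p[2]+cx,f*p[1]/p[2]+cy
E
python3 - <<'E'
from h import *
for n in('scene','top','wrist'):
    im=grab(n,n+'0'); f,R,t,cx,cy=cam(im); print(n,f,cx,cy,-R.T@t,R[2])
print(env.state())
E
```

```text
pics
scene 624.4596215098259 317.704130627765 239.62726681887023 [-105.4824583   864.21198916 1100.32731627] [ 0.41998693 -0.61302167 -0.66919012]
top 570.4939336106133 335.1838130291716 237.9305320823965 [ 377.45413604 -106.50697791 1282.75715756] [ 1.43485804e-01  4.57088520e-04 -9.89652270e-01]
wrist 375.82235560055483 322.4387127406433 246.66852779410178 [ 273.50232623 -622.27608123  373.64056196] [-0.28390453 -0.08638692 -0.95495315]
{'clock': 0.15, 'joint_positions': array([ 1.11952424,  0.42660431,  0.07387165,  1.60638783, -0.03407111,
        1.11079593, -0.06704252]), 'qd': array([-0.00038861, -0.00232836, -0.00099915, -0.00133097, -0.00054179,
       -0.00152447, -0.00108957]), 'effort': array([ 4.48674633e-03, -9.50316811e+01,  3.76329124e+00, -4.63759160e+01,
        1.93310960e-02,  7.68230238e-03,  2.60450793e-05]), 'eef_pos': array([ 200.50109561, -644.24429823,  230.79313799]), 'ee_rot': array([ 9.88636184e-01,  1.50327229e-01, -1.15597986e-04, -4.53649233e-04]), 'wrist_force': array([ 0.41391076, -0.36058902,  0.16546188]), 'moment': array([0.02156568, 0.01181809, 0.03490025]), 'grip_width': 85.82550036150128}
```

View pics/scene0.png

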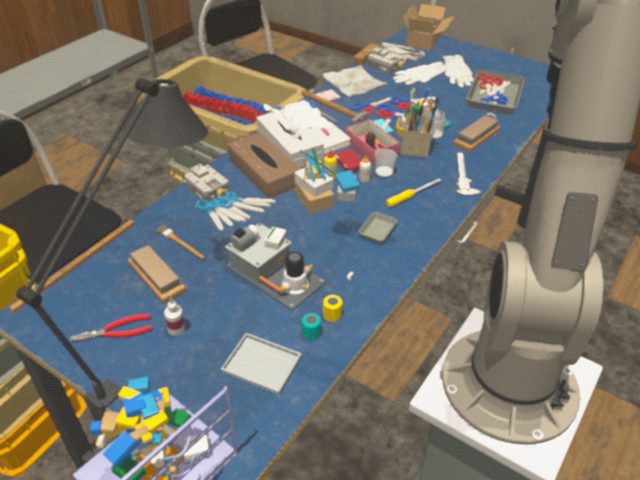

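View pics/top0.png

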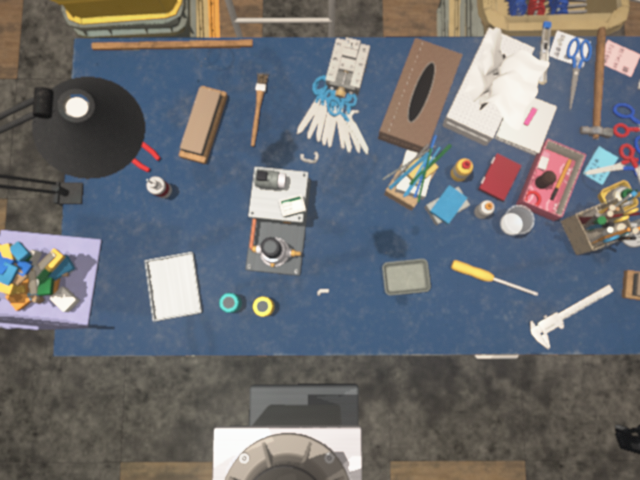

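View pics/wrist0.png

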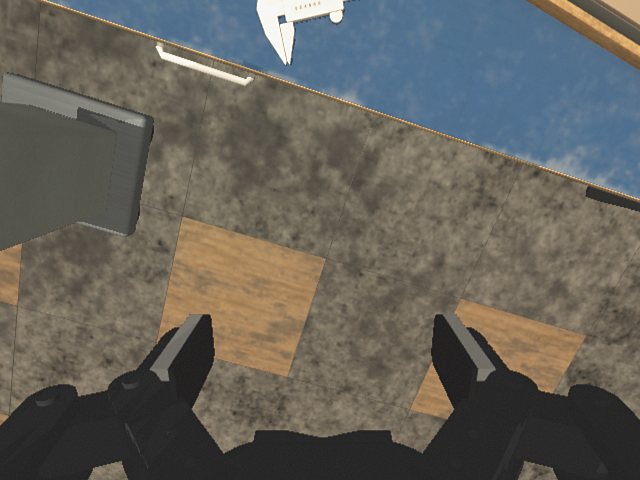

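The top view shows the cap at about (270,245), the tank behind it at (280,195), and the drip tray on the left at (173,286). The rivet tray is on the right at (407,277). The look-alikes are at (229,303) and (263,307). Next I'll measure these.

```bash
python3 - <<'E'
from h import *
for n in('top0','scene0'):
    im=load(n); P,ok=pts(im); px=im['pixels'].astype(int)
    # cap top: points z in 96..106
    for nm,zl,zh,box in (('cap',97,106,(400,650,-60,130)),('flange',50,58,(400,650,-60,130)),('motor',112,126,(480,750,-80,130)),('tanklid',66,75,(480,750,-100,130)),('plate',5,11,(400,750,-100,150))):
        m=ok&(P[...,2]>zl)&(P[...,2]<zh)&(P[...,0]>box[0])&(P[...,0]<box[1])&(P[...,1]>box[2])&(P[...,1]<box[3])
        Q=P[m]
        if len(Q)<5: print(n,nm,len(Q)); continue
        r=cv2.minAreaRect(Q[:,:2].astype(np.float32)); c,rad=cv2.minEnclosingCircle(Q[:,:2].astype(np.float32))
        print(n,nm,len(Q),Q.mean(0).round(1),np.median(Q[:,2]).round(1),'rect',np.round(r[0],1),np.round(r[1],1),round(r[2],1),'circ',np.round(c,1),round(rad,1))
    # bright tray
    hsv=cv2.cvtColor(im['pixels'],cv2.COLOR_RGB2HSV)
    m=((hsv[...,1]<60)&(hsv[...,2]>120)&ok&(P[...,0]>350)&(P[...,0]<650)&(P[...,1]>100)&(P[...,1]<420)&(P[...,2]<30)).astype(np.uint8)
    k,l,s,_=cv2.connectedComponentsWithStats(m); i=1+np.argmax(s[1:,4]); Q=P[l==i]
    r=cv2.minAreaRect(Q[:,:2].astype(np.float32)); print(n,'tray',len(Q),np.round(r[0],1),np.round(r[1],1),round(r[2],1),np.percentile(Q[:,2],[5,50,95]).round(1))
im=load('top0')
a=cv2.resize(im['pixels'][160:330,140:320,::-1],None,fx=4,fy=3.5,interpolation=cv2.INTER_CUBIC);cv2.imwrite('pics/topz.png',a[:600,:800])
im=load('scene0');a=cv2.resize(im['pixels'][210:400,210:360,::-1],None,fx=4,fy=3,interpolation=cv2.INTER_CUBIC);cv2.imwrite('pics/scz.png',a)
E
```

```text
top0 cap 312 [538.2  26.4 102. ] 102.3 rect [579.9   9.5] [ 54. 146.] 59.6 circ [577.7   5.6] 73.1
top0 flange 145 [497.3  39.5  53.1] 52.8 rect [498.5  57.1] [101.1 225.9] 74.0 circ [497.   51.7] 121.6
top0 motor 128 [679.5  43.6 118.2] 118.6 rect [677.5  29.5] [58.8 21.1] 79.7 circ [676.8  30. ] 30.0
top0 tanklid 1648 [645.9  18.   71.1] 71.1 rect [609.4  21.8] [118.5 197.7] 84.0 circ [616.6  20.6] 106.1
top0 plate 1965 [553.9  21.5   7.6] 7.6 rect [575.5  25.4] [248.3 348.4] 89.8 circ [580.4  19.8] 204.0
top0 tray 3226 [456.3 259.8] [144.9 117. ] 10.2 [-1.2  3.6 13.8]
scene0 cap 200 [541.9  27.9 102.2] 102.4 rect [574.4  12. ] [ 45.3 141.9] 63.6 circ [572.7   8.7] 71.0
scene0 flange 263 [538.1  48.8  53.6] 53.4 rect [513.7  49.1] [114.8 249.2] 76.4 circ [520.   73.2] 127.8
scene0 motor 90 [678.3  50.2 118.5] 119.2 rect [679.   42.9] [44.8 25.1] 80.7 circ [680.9  42.6] 22.5
scene0 tanklid 890 [633.5  31.6  71.8] 72.0 rect [608.4  21.4] [123.1 199.3] 84.0 circ [616.1  23.9] 107.2
scene0 plate 1296 [543.8  46.3   7.7] 7.6 rect [574.7  25. ] [249.1 349.9] 89.8 circ [574.6  29.8] 210.7
scene0 tray 2947 [461.5 250.5] [147.3 128. ] 10.2 [ 0.4  4.7 15.1]
```

View pics/topz.png

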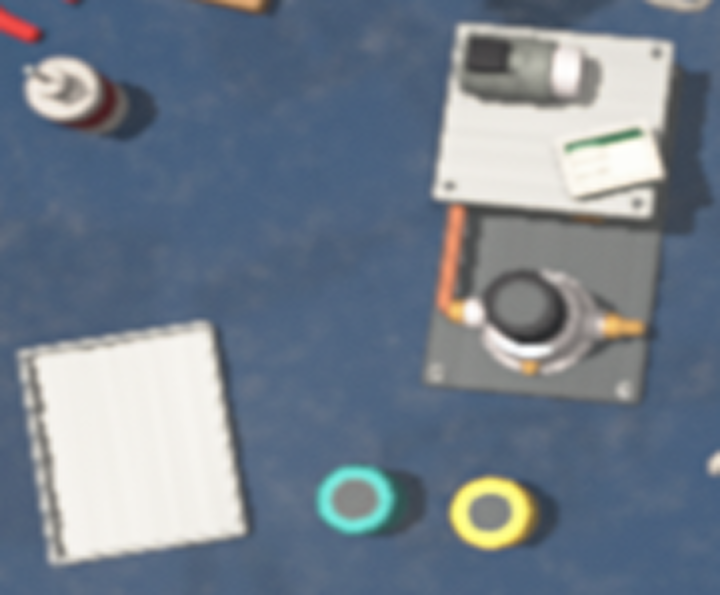

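View pics/scz.png

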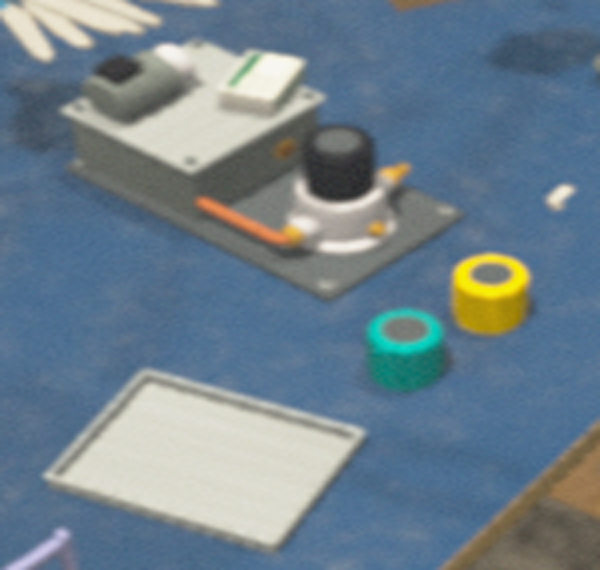

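The zoomed views confirm the black cap in the top view at about (271,248), and a clear path from there to the tray. Now I'll refine both centres.

```bash
python3 - <<'E'
from h import *
for n in('top0','scene0'):
    im=load(n); P,ok=pts(im)
    m=ok&(abs(P[...,2]-101)<4)&(np.hypot(P[...,0]-522,P[...,1]-28)<45)
    Q=P[m]; c,rad=cv2.minEnclosingCircle(Q[:,:2].astype(np.float32)); print(n,len(Q),Q.mean(0).round(1),Q.min(0).round(1),Q.max(0).round(1),np.round(c,1),round(rad,1))
    # intensity-based: dark pixels
    hsv=cv2.cvtColor(im['pixels'],cv2.COLOR_RGB2HSV)
    d=((hsv[...,2]<105)&(hsv[...,1]<90)&m).astype(np.uint8); print('dark',d.sum(),P[d>0].mean(0).round(1))
    u,v=proj(im,[522,28,101]); print(u,v)
    # tray
    for zl,zh in((-2,7),(7,16)):
        m=((hsv[...,1]<45)&(hsv[...,2]>130)&ok&(abs(P[...,0]-458)<90)&(abs(P[...,1]-255)<75)).astype(np.uint8)
    k,l,s,_=cv2.connectedComponentsWithStats(m); i=1+np.argmax(s[1:,4])
    cs,_=cv2.findContours((l==i).astype(np.uint8),cv2.RETR_EXTERNAL,cv2.CHAIN_APPROX_NONE)
    c=max(cs,key=cv2.contourArea)[:,0]
    for z in(12,):
        X=np.array([ray(im,u,v,z) for u,v in c])[:,:2].astype(np.float32); r=cv2.minAreaRect(X); print('tray@z',z,np.round(r[0],1),np.round(r[1],1),round(r[2],1), cv2.boxPoints(r).round().tolist())
E
```

```text
top0 265 [531.7  29.9 102. ] [511.    9.2  97.2] [551.6  49.4 105. ] [531.7  29.7] 21.2
dark 137 [531.2  29.5 101.9]
271.0262163481511 250.8751983288353
tray@z 12 [455.3 257.3] [142.3 111.5] 10.3 [[375.0, 299.0], [395.0, 190.0], [535.0, 215.0], [515.0, 325.0]]
scene0 145 [529.4  35.3 102.3] [509.8  11.   97.2] [551.9  54.9 104.9] [530.   31.7] 23.4
dark 102 [528.1  38.  102. ]
298.1425694305813 258.3798379140771
tray@z 12 [456.2 257.7] [140.8 115.9] 10.0 [[377.0, 303.0], [397.0, 188.0], [536.0, 213.0], [515.0, 327.0]]
```

Call:
servo_tool([
  {"twist":[0,0,0],"translation":[3.4,-1.74,0],"hand":1},
  {"twist":[0,0,0],"translation":[3.4,-1.74,0],"hand":1},
  {"twist":[0,0,0],"translation":[3.4,-1.74,0],"hand":1},
  {"twist":[0,0,0],"translation":[3.4,-1.74,0],"hand":1},
  {"twist":[0,0,0],"translation":[3.4,-1.74,0],"hand":1},
  {"twist":[0,0,0],"translation":[3.4,-1.74,0],"hand":1},
  {"twist":[0,0,0],"translation":[3.4,-1.74,0],"hand":1},
  {"twist":[0,0,0],"translation":[3.4,-1.74,0],"hand":1},
  {"twist":[0,0,0],"translation":[3.4,-1.74,0],"hand":1},
  {"twist":[0,0,0],"translation":[3.4,-1.74,0],"hand":1},
  {"twist":[0,0,0],"translation":[3.4,-1.74,0],"hand":1},
])

```text
clock: 1.25
eef_pos: [501.7, -349.3, 231.2]
ee_rot: [0.989, 0.15, -0.0, -0.0]
wrist_force: [0.6, 0.3, 0.4]
grip_width: 85.5
```

Call:
servo_tool([
  {"twist":[0,0,0],"translation":[1.42,-3.54,0],"hand":1},
  {"twist":[0,0,0],"translation":[1.42,-3.54,0],"hand":1},
  {"twist":[0,0,0],"translation":[1.42,-3.54,0],"hand":1},
  {"twist":[0,0,0],"translation":[1.42,-3.54,0],"hand":1},
  {"twist":[0,0,0],"translation":[1.42,-3.54,0],"hand":1},
  {"twist":[0,0,0],"translation":[1.42,-3.54,0],"hand":1},
  {"twist":[0,0,0],"translation":[1.42,-3.54,0],"hand":1},
  {"twist":[0,0,0],"translation":[1.42,-3.54,0],"hand":1},
  {"twist":[0,0,0],"translation":[0.7,-2.0,0],"hand":1},
  {"twist":[0,0,0],"translation":[0,0,0],"hand":1},
])

```text
clock: 2.25
eef_pos: [525.9, -21.8, 231.3]
ee_rot: [0.988, 0.153, 0.0, -0.0]
wrist_force: [1.4, -0.4, -0.4]
grip_width: 85.3
```

```bash
cat > st.py <<'E'
from h import *
from scipy.spatial.transform import Rotation as Rr
def st():
    s=env.state(); R=Rr.from_quat(s['ee_rot']).as_matrix()
    print('t',round(s['clock'],2),'p',s['eef_pos'].round(1),'yaw',np.degrees(np.arctan2(R[1,0],R[0,0])).round(1),'tilt',np.degrees(np.arccos(-R[2,2])).round(2),'j',s['joint_positions'].round(2),'F',s['wrist_force'].round(1),'M',s['moment'].round(2),'w',round(s['grip_width'],1)); return s,R
E
python3 - <<'E'
from st import *
grab('wrist','w1'); st()
E
```

```text
t 2.3 p [525.8 -23.8 231.3] yaw 17.4 tilt 0.02 j [ 0.17  0.2  -0.28  1.92  0.06  1.03 -1.4 ] F [ 0.6 -0.5 -0.8] M [-0.    0.01 -0.01] w 85.1
```

View pics/w1.png

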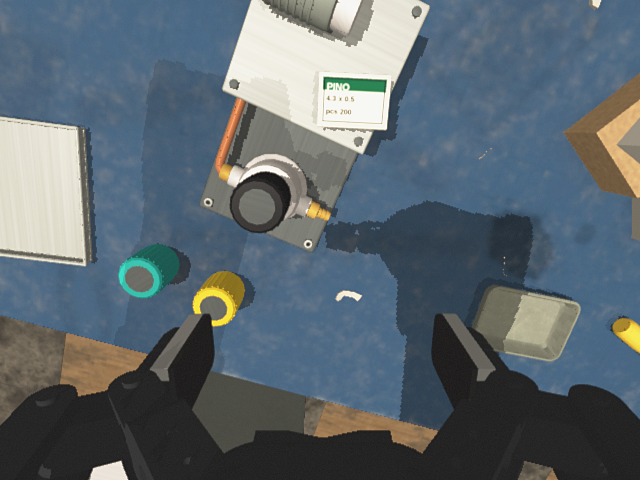

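```bash
python3 - <<'E'
from h import *
im=load('w1'); P,ok=pts(im)
def fit(c0,zc,r,dz=4):
    m=ok&(abs(P[...,2]-zc)<dz)&(np.hypot(P[...,0]-c0[0],P[...,1]-c0[1])<r); Q=P[m]
    c,rad=cv2.minEnclosingCircle(Q[:,:2].astype(np.float32)); print(len(Q),Q.mean(0).round(1),np.median(Q[:,2]).round(1),Q.min(0).round(1),Q.max(0).round(1),np.round(c,1),round(rad,1))
fit((531,30),101,40,2); fit((531,30),101,40)
m=ok&(abs(P[...,2]-53)<4)&(np.hypot(P[...,0]-531,P[...,1]-30)<40); fit((531,30),53,40)
# dark top disc rim by colour
hsv=cv2.cvtColor(im['pixels'],cv2.COLOR_RGB2HSV)
d=(hsv[...,2]<75).astype(np.uint8); d[300:]=0
k,l,s,ce=cv2.connectedComponentsWithStats(d); print(s[1:][s[1:,4]>300],ce[1:][s[1:,4]>300])
# nearby heights
for rr in range(25,110,10):
    for a in range(0,360,30):
        q=(531+rr*np.cos(np.radians(a)),30+rr*np.sin(np.radians(a)))
        mm=ok&(np.hypot(P[...,0]-q[0],P[...,1]-q[1])<5)
        print(int(P[mm][:,2].max()) if mm.any() else -1,end=' ')
    print(rr)
E
```

```text
1678 [534.4  30.5 102.1] 102.3 [512.9   9.7  99. ] [553.7  51.1 103. ] [533.2  30.7] 21.1
2491 [534.5  30.4 102.4] 102.6 [512.9   9.5  97.1] [554.3  51.9 105. ] [533.7  30.8] 21.5
645 [547.2  24.8  53.8] 54.1 [517.7   4.4  49. ] [559.5  56.   57. ] [533.7  30.5] 26.4
[[ 227  104   29   63  550]
 [ 230  172   61   61 1710]
 [ 487  214   46   67 2265]
 [ 168  247   23   38  372]
 [ 473  277   94   23  561]] [[241.48545455 135.24727273]
 [262.92631579 200.17076023]
 [510.4794702  242.81147903]
 [181.05645161 267.60483871]
 [503.45632799 287.47058824]]
103 103 103 101 310 303 300 308 55 323 102 103 25
38 44 37 40 -1 302 300 274 15 318 16 17 35
9 9 10 38 10 -1 8 10 9 318 10 9 45
10 10 35 9 10 2 1 9 9 36 10 9 55
72 10 33 9 13 2 2 1 9 6 9 10 65
73 35 2 2 8 1 2 2 1 2 9 73 75
73 76 1 2 1 1 2 2 1 3 1 96 85
73 75 2 2 2 1 1 1 1 301 1 95 95
73 72 2 2 1 2 14 1 2 301 1 95 105
```

Call:
servo_tool([
  {"twist":[0,0,0],"translation":[1.15,-2.48,0],"hand":1},
  {"twist":[0,0,0],"translation":[1.15,-2.48,1],"hand":1},
  {"twist":[0,0,7.5],"translation":[0,0,1],"hand":1},
  {"twist":[0,0,7.5],"translation":[0,0,1],"hand":1},
  {"twist":[0,0,7.5],"translation":[0,0,1],"hand":1},
  {"twist":[0,0,7.5],"translation":[0,0,0],"hand":1},
  {"twist":[0,0,7.5],"translation":[0,0,0],"hand":1},
  {"twist":[0,0,7.5],"translation":[0,0,0],"hand":1},
  {"twist":[0,0,7.5],"translation":[0,0,0],"hand":1},
  {"twist":[0,0,7.5],"translation":[0,0,0],"hand":1},
  {"twist":[0,0,7.5],"translation":[0,0,0],"hand":1},
  {"twist":[0,0,0],"translation":[0,0,0],"hand":1},
])

```text
clock: 3.5
eef_pos: [533.1, 27.8, 191.2]
ee_rot: [0.905, -0.426, -0.0, 0.0]
wrist_force: [0.1, 0.2, 0.6]
grip_width: 85.4
```

```bash
python3 - <<'E'
from st import *
im=grab('wrist','w2'); st()
P,ok=pts(im)
for zc,dz,r in((102,2.5,40),(53,3,40)):
    m=ok&(abs(P[...,2]-zc)<dz)&(np.hypot(P[...,0]-533,P[...,1]-30)<r); Q=P[m]
    c,rad=cv2.minEnclosingCircle(Q[:,:2].astype(np.float32)); print(len(Q),Q.mean(0).round(1),Q.min(0).round(1),Q.max(0).round(1),np.round(c,1),round(rad,1))
E
```

```text
t 3.55 p [533.1  28.1 191.3] yaw -50.1 tilt 0.02 j [-0.06  0.25 -0.14  1.96  0.04  0.94 -2.66] F [ 0.8 -0.2  0.7] M [-0.   -0.01 -0.01] w 85.9
2923 [533.9  29.6 102.6] [512.5   9.9  99.5] [554.3  50.8 104.5] [533.3  30.5] 21.0
748 [542.5  18.9  54. ] [510.    4.5  50. ] [559.3  51.2  56. ] [534.   29.5] 25.8
```

View pics/w2.png

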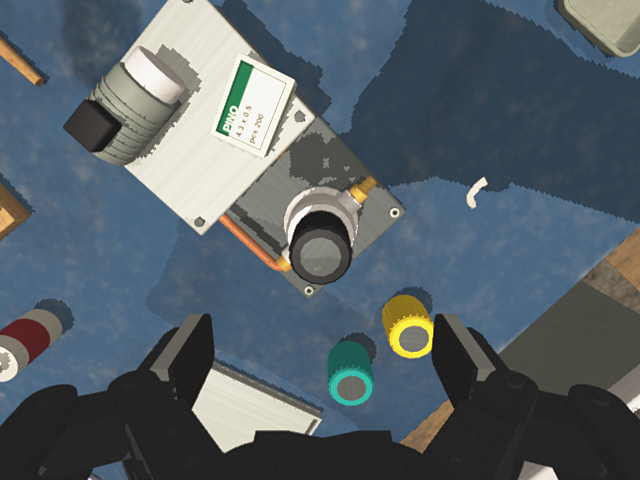

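Call:
servo_tool([
  {"twist":[0,0,-3],"translation":[-0.15,-0.13,1.4],"hand":1},
  {"twist":[0,0,0],"translation":[0,0,1.4],"hand":1},
  {"twist":[0,0,0],"translation":[0,0,1.4],"hand":1},
  {"twist":[0,0,0],"translation":[0,0,1.4],"hand":1},
  {"twist":[0,0,0],"translation":[0,0,1.4],"hand":1},
  {"twist":[0,0,0],"translation":[0,0,1.4],"hand":1},
  {"twist":[0,0,0],"translation":[0,0,1.4],"hand":1},
  {"twist":[0,0,0],"translation":[0,0,1.4],"hand":1},
  {"twist":[0,0,0],"translation":[0,0,0.8],"hand":1},
  {"twist":[0,0,0],"translation":[0,0,0.7],"hand":0.7},
  {"twist":[0,0,0],"translation":[0,0,0],"hand":0.65},
  {"twist":[0,0,0],"translation":[0,0,0],"hand":0.65},
], grip_force=20)

```text
clock: 4.75
eef_pos: [533.3, 31.0, 64.5]
ee_rot: [0.916, -0.4, 0.0, -0.0]
wrist_force: [0.4, -0.4, -0.6]
grip_width: 55.0
```

```bash
python3 - <<'E'
from st import *
im=grab('wrist','w3'); st(); grab('scene','s3')
a=load('s3')['pixels'][180:340,210:400,::-1]; cv2.imwrite('pics/s3z.png',cv2.resize(a,None,fx=3.5,fy=3.5,interpolation=cv2.INTER_CUBIC))
E
```

```text
t 4.8 p [533.5  31.   64.8] yaw -47.2 tilt 0.04 j [-0.07  0.42 -0.13  2.05  0.08  0.68 -2.65] F [ 1.   0.7 -0.5] M [ 0.02 -0.   -0.05] w 55.5
```

View pics/w3.png

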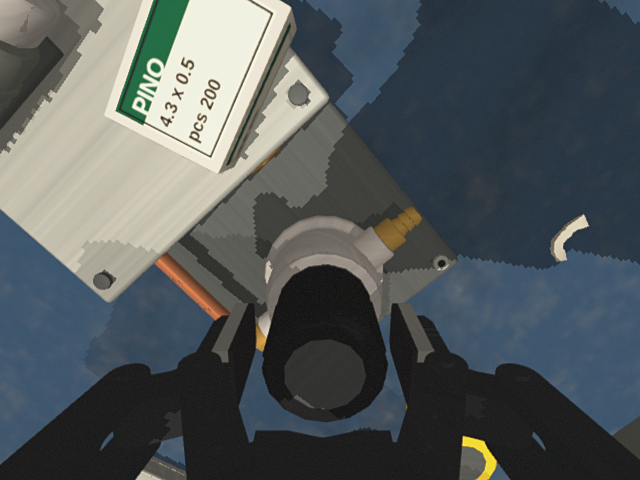

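View pics/s3z.png

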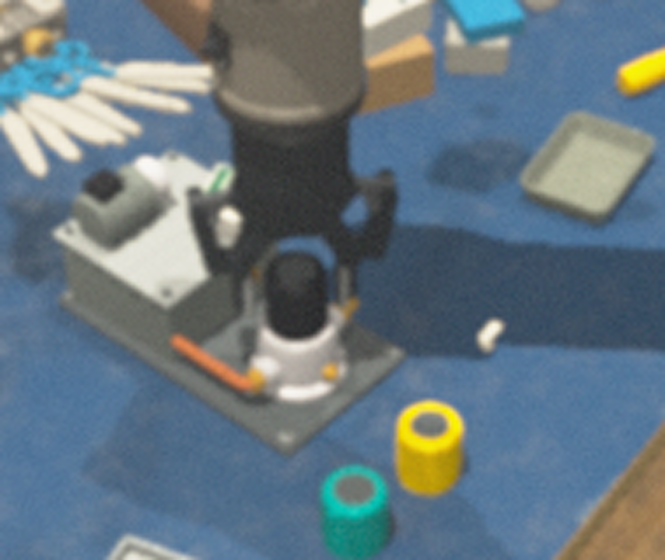

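The wrist view shows the cap at columns 263-388, between pads at 247 and 393, so it is close to centred. I'll close gently and feel the side load.

Call:
servo_tool([
  {"twist":[0,0,0],"translation":[0,0,0],"hand":0.6},
  {"twist":[0,0,0],"translation":[0,0,0],"hand":0.55},
  {"twist":[0,0,0],"translation":[0,0,0],"hand":0.5},
  {"twist":[0,0,0],"translation":[0,0,0],"hand":0.45},
  {"twist":[0,0,0],"translation":[0,0,0],"hand":0.4},
], grip_force=20)

```text
clock: 5.35
eef_pos: [533.0, 30.7, 64.6]
ee_rot: [0.916, -0.401, -0.0, 0.0]
wrist_force: [-2.8, -2.2, 7.5]
grip_width: 42.4
```

```bash
cat >> st.py <<'E'
def tl():
    s,R=st(); print('tool F',(R.T@s['wrist_force']).round(1),'M',(R.T@s['moment']).round(2))
if __name__=='__main__': tl()
E
python3 st.py
```

```text
t 5.35 p [533.   30.7  64.6] yaw -47.2 tilt 0.02 j [-0.07  0.42 -0.13  2.05  0.08  0.68 -2.65] F [-2.8 -2.2  7.5] M [-0.49  0.69  0.05] w 42.4
tool F [-0.3  3.6 -7.5] M [-0.84 -0.11 -0.05]
```

Call:
servo_tool([
  {"twist":[0,0,0],"translation":[0,0.03,-0.03],"hand":0.4},
  {"twist":[0,0,0],"translation":[0,0,0],"hand":0.4},
], grip_force=30)

```text
clock: 5.55
eef_pos: [533.0, 30.6, 64.8]
ee_rot: [0.916, -0.401, 0.0, -0.0]
wrist_force: [-1.3, -1.4, 2.5]
grip_width: 42.1
```

```bash
python3 st.py
```

```text
t 5.55 p [533.   30.6  64.8] yaw -47.2 tilt 0.01 j [-0.07  0.42 -0.13  2.05  0.08  0.68 -2.65] F [-1.3 -1.4  2.5] M [-0.25  0.27 -0.04] w 42.1
tool F [ 0.1  1.9 -2.5] M [-0.36 -0.    0.04]
```

Call:
servo_tool([
  {"twist":[0,0,-3],"translation":[0,0.01,-0.01],"hand":0.4},
  {"twist":[0,0,-5],"translation":[0,0,-0.016],"hand":0.4},
  {"twist":[0,0,-6],"translation":[0,0,-0.019],"hand":0.4},
  {"twist":[0,0,-6],"translation":[0,0,-0.019],"hand":0.4},
], grip_force=40)

```text
clock: 5.95
eef_pos: [533.0, 31.1, 65.5]
ee_rot: [0.972, -0.233, 0.0, -0.0]
wrist_force: [-2.3, 1.9, 5.4]
grip_width: 41.7
```

```bash
python3 st.py
```

```text
t 5.95 p [533.   31.1  65.5] yaw -27.0 tilt 0.03 j [-0.    0.42 -0.21  2.05  0.14  0.69 -2.34] F [-2.3  1.9  5.4] M [ 0.25  0.38 -0.03] w 41.7
tool F [-2.9 -0.6 -5.4] M [ 0.05 -0.45  0.03]
```

Call:
servo_tool([
  {"twist":[0,0,-6],"translation":[-0.02,0,-0.03],"hand":0.4},
  {"twist":[0,0,-6],"translation":[0,0,-0.025],"hand":0.4},
  {"twist":[0,0,-6],"translation":[0,0,-0.022],"hand":0.4},
], grip_force=40)

```text
clock: 6.25
eef_pos: [533.0, 31.0, 66.3]
ee_rot: [0.997, -0.078, 0.0, -0.0]
wrist_force: [0.4, 0.1, 4.4]
grip_width: 41.7
```

```bash
python3 st.py; python3 -c "
from h import *
grab('wrist','w4')"
```

```text
t 6.25 p [533.   31.   66.3] yaw -9.0 tilt 0.04 j [ 0.06  0.43 -0.29  2.04  0.18  0.7  -2.07] F [0.4 0.1 4.4] M [ 0.03  0.12 -0.12] w 41.7
tool F [ 0.4 -0.1 -4.4] M [ 0.01 -0.12  0.12]
```

View pics/w4.png

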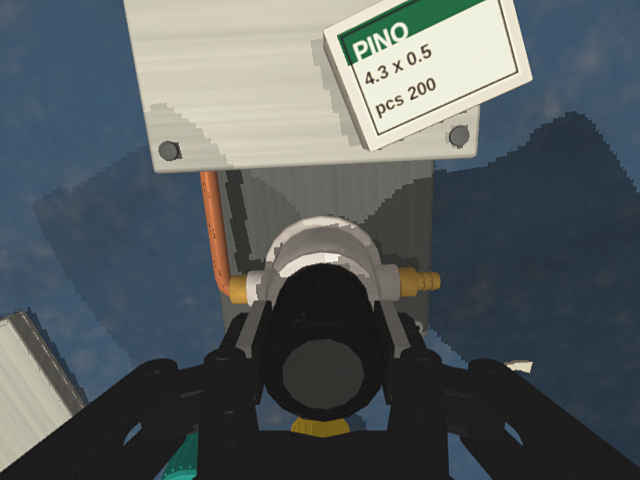

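Call:
servo_tool([
  {"twist":[0,0,-7],"translation":[0,0,-0.026],"hand":0.4},
  {"twist":[0,0,-7],"translation":[0,0,-0.026],"hand":0.4},
  {"twist":[0,0,-7],"translation":[0,0,-0.026],"hand":0.4},
  {"twist":[0,0,-7],"translation":[0,0,-0.026],"hand":0.4},
  {"twist":[0,0,-7],"translation":[0,0,-0.026],"hand":0.4},
], grip_force=40)

```text
clock: 6.8
eef_pos: [533.4, 31.1, 67.8]
ee_rot: [0.974, 0.224, 0.001, -0.0]
wrist_force: [1.7, 1.5, 2.4]
grip_width: 41.7
```

```bash
python3 st.py
```

```text
t 6.8 p [533.4  31.1  67.8] yaw 25.9 tilt 0.09 j [ 0.18  0.44 -0.43  2.03  0.28  0.72 -1.55] F [1.7 1.5 2.4] M [ 0.07 -0.47 -0.09] w 41.7
tool F [ 2.2 -0.7 -2.4] M [-0.15  0.45  0.09]
```

Call:
servo_tool([
  {"twist":[0,0,-7],"translation":[0.015,0,-0.022],"hand":0.4},
  {"twist":[0,0,-7],"translation":[0,0,-0.024],"hand":0.4},
  {"twist":[0,0,-7],"translation":[0,0,-0.024],"hand":0.4},
  {"twist":[0,0,-7],"translation":[0,0,-0.024],"hand":0.4},
  {"twist":[0,0,-7],"translation":[0,0,-0.024],"hand":0.4},
], grip_force=40)

```text
clock: 7.3
eef_pos: [533.7, 31.4, 69.0]
ee_rot: [0.862, 0.507, 0.001, 0.0]
wrist_force: [0.9, 3.4, 4.0]
grip_width: 41.6
```

```bash
python3 st.py
```

```text
t 7.3 p [533.7  31.4  69. ] yaw 61.0 tilt 0.11 j [ 0.29  0.47 -0.57  2.03  0.37  0.75 -1.02] F [0.9 3.4 4. ] M [ 0.35 -0.41 -0.11] w 41.6
tool F [ 3.4 -0.8 -4. ] M [-0.19  0.51  0.11]
```

Call:
servo_tool([
  {"twist":[0,0,-7],"translation":[0.02,-0.007,-0.026],"hand":0.4},
  {"twist":[0,0,-7],"translation":[0,-0.007,-0.026],"hand":0.4},
  {"twist":[0,0,-7],"translation":[0,-0.007,-0.026],"hand":0.4},
  {"twist":[0,0,-7],"translation":[0,-0.007,-0.026],"hand":0.4},
  {"twist":[0,0,-7],"translation":[0,-0.007,-0.026],"hand":0.4},
], grip_force=40)

```text
clock: 7.8
eef_pos: [533.1, 31.7, 70.3]
ee_rot: [0.669, 0.743, 0.001, 0.0]
wrist_force: [-0.2, 2.1, 6.1]
grip_width: 42.1
```

```bash
python3 st.py
```

```text
t 7.8 p [533.1  31.7  70.3] yaw 96.0 tilt 0.08 j [ 0.4   0.5  -0.72  2.02  0.46  0.78 -0.49] F [-0.2  2.1  6.1] M [ 0.46  0.04 -0.1 ] w 42.1
tool F [ 2.1  0.  -6.1] M [-0.01  0.46  0.1 ]
```

Call:
servo_tool([
  {"twist":[0,0,-7],"translation":[0.01,-0.007,-0.031],"hand":0.4},
  {"twist":[0,0,-7],"translation":[0,-0.007,-0.03],"hand":0.4},
  {"twist":[0,0,-7],"translation":[0,-0.007,-0.029],"hand":0.4},
  {"twist":[0,0,-7],"translation":[0,-0.007,-0.028],"hand":0.4},
  {"twist":[0,0,-7],"translation":[0,-0.007,-0.028],"hand":0.4},
], grip_force=40)

```text
clock: 8.3
eef_pos: [532.7, 31.5, 71.7]
ee_rot: [0.415, 0.91, 0.0, 0.0]
wrist_force: [-1.4, 1.0, 8.8]
grip_width: 42.0
```

```bash
python3 st.py
```

```text
t 8.3 p [532.7  31.5  71.7] yaw 131.0 tilt 0.06 j [ 0.51  0.55 -0.86  2.01  0.56  0.83  0.04] F [-1.4  1.   8.8] M [ 0.22  0.17 -0.02] w 42.0
tool F [ 1.7 -0.4 -8.8] M [-0.02  0.28  0.02]
```

Call:
servo_tool([
  {"twist":[0,0,-7],"translation":[0.01,-0.007,-0.04],"hand":0.4},
  {"twist":[0,0,-7],"translation":[0,-0.007,-0.038],"hand":0.4},
  {"twist":[0,0,-7],"translation":[0,-0.007,-0.034],"hand":0.4},
  {"twist":[0,0,-7],"translation":[0,-0.007,-0.03],"hand":0.4},
  {"twist":[0,0,-7],"translation":[0,-0.007,-0.03],"hand":0.4},
], grip_force=40)

```text
clock: 8.8
eef_pos: [532.3, 31.2, 73.3]
ee_rot: [0.122, 0.992, 0.0, 0.0]
wrist_force: [-0.5, 1.4, 6.3]
grip_width: 42.1
```

```bash
python3 st.py
```

```text
t 8.8 p [532.3  31.2  73.3] yaw 165.9 tilt 0.04 j [ 0.6   0.6  -1.    2.01  0.66  0.89  0.57] F [-0.5  1.4  6.3] M [ 0.22  0.1  -0.03] w 42.1
tool F [ 0.8  1.3 -6.3] M [-0.19  0.15  0.03]
```

Call:
servo_tool([
  {"twist":[0,0,-7],"translation":[0,-0.007,-0.036],"hand":0.4},
  {"twist":[0,0,-7],"translation":[0,-0.007,-0.034],"hand":0.4},
  {"twist":[0,0,-7],"translation":[0,-0.007,-0.032],"hand":0.4},
  {"twist":[0,0,-7],"translation":[0,-0.007,-0.03],"hand":0.4},
  {"twist":[0,0,-4],"translation":[0,-0.004,-0.02],"hand":0.4},
  {"twist":[0,0,0],"translation":[0,0,-0.01],"hand":0.4},
], grip_force=40)

```text
clock: 9.4
eef_pos: [532.3, 30.7, 74.7]
ee_rot: [-0.154, 0.988, 0.0, 0.0]
wrist_force: [2.1, 0.3, 2.9]
grip_width: 41.7
```

```bash
python3 st.py
```

```text
t 9.4 p [532.3  30.7  74.7] yaw -162.3 tilt 0.05 j [ 0.68  0.67 -1.11  2.01  0.75  0.95  1.05] F [2.1 0.3 2.9] M [ 0.18 -0.21  0.02] w 41.7
tool F [-2.1 -0.3 -2.9] M [-0.11 -0.26 -0.02]
```

Call:
servo_tool([
  {"twist":[0,0,0],"translation":[0,0,0],"hand":0.55},
  {"twist":[0,0,0],"translation":[0,0,0],"hand":0.7},
  {"twist":[0,0,0],"translation":[0,0,0],"hand":0.7},
  {"twist":[0,0,8],"translation":[0,0,0],"hand":0.7},
  {"twist":[0,0,8],"translation":[0,0,0],"hand":0.7},
], grip_force=20)

```text
clock: 9.9
eef_pos: [531.8, 30.5, 74.5]
ee_rot: [-0.012, 1.0, 0.0, -0.0]
wrist_force: [0.6, 0.7, -0.2]
grip_width: 59.9
```

```bash
python3 st.py;  python3 -c "
from h import *
im=grab('wrist','w5');P,ok=pts(im)
m=ok&(np.hypot(P[...,0]-533,P[...,1]-31)<15)&(P[...,2]<125);print(np.percentile(P[m][:,2],[5,50,95]))
m=ok&(abs(P[...,2]-112)<5)&(np.hypot(P[...,0]-533,P[...,1]-31)<30);print(cv2.minEnclosingCircle(P[m][:,:2].astype(np.float32)))
im=load('w2');P,ok=pts(im)
m=ok&(np.hypot(P[...,0]-533,P[...,1]-31)<15)&(P[...,2]<125);print(np.percentile(P[m][:,2],[5,50,95]))
"
```

```text
t 9.9 p [531.8  30.5  74.5] yaw -178.6 tilt 0.03 j [ 0.64  0.63 -1.05  2.01  0.7   0.92  0.81] F [ 0.6  0.7 -0.2] M [0.02 0.05 0.06] w 59.9
tool F [-0.6  0.6  0.2] M [-0.02  0.05 -0.06]
[112.0115495  112.89036727 113.79779094]
((532.9682006835938, 35.00674819946289), 26.17268943786621)
[101.83623092 102.92541878 103.99608914]
```

View pics/w5.png

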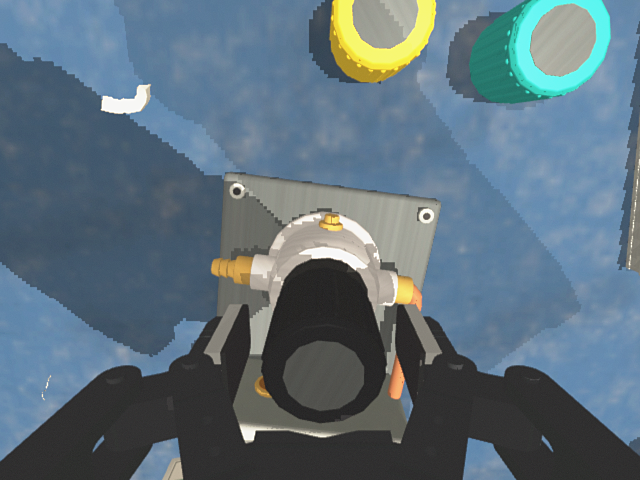

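The cap stayed where it was turned to. By depth it has risen 10.0 mm in 245°, which is about 14.7 mm per turn. Now I'll wind back for the second stroke.

Call:
servo_tool([
  {"twist":[0,0,8],"translation":[0,0,0],"hand":0.7},
  {"twist":[0,0,8],"translation":[0,0,0],"hand":0.7},
  {"twist":[0,0,8],"translation":[0,0,0],"hand":0.7},
  {"twist":[0,0,8],"translation":[0,0,0],"hand":0.7},
  {"twist":[0,0,8],"translation":[0,0,0],"hand":0.7},
  {"twist":[0,0,8],"translation":[0,0,0],"hand":0.7},
  {"twist":[0,0,8],"translation":[0,0,0],"hand":0.7},
  {"twist":[0,0,8],"translation":[0,0,0],"hand":0.7},
  {"twist":[0,0,8],"translation":[0,0,0],"hand":0.7},
  {"twist":[0,0,8],"translation":[0,0,0],"hand":0.7},
])

```text
clock: 10.95
eef_pos: [531.8, 30.6, 74.6]
ee_rot: [0.632, 0.775, -0.0, -0.0]
wrist_force: [-0.2, -1.2, -1.6]
grip_width: 59.7
```

Call:
servo_tool([
  {"twist":[0,0,8],"translation":[0,0,0],"hand":0.7},
  {"twist":[0,0,8],"translation":[0,0,0],"hand":0.7},
  {"twist":[0,0,8],"translation":[0,0,0],"hand":0.7},
  {"twist":[0,0,8],"translation":[0,0,0],"hand":0.7},
  {"twist":[0,0,8],"translation":[0,0,0],"hand":0.7},
  {"twist":[0,0,8],"translation":[0,0,0],"hand":0.7},
  {"twist":[0,0,8],"translation":[0,0,0],"hand":0.7},
  {"twist":[0,0,8],"translation":[0,0,0],"hand":0.7},
  {"twist":[0,0,8],"translation":[0,0,0],"hand":0.7},
  {"twist":[0,0,8],"translation":[0,0,0],"hand":0.7},
])

```text
clock: 11.95
eef_pos: [531.8, 30.7, 74.6]
ee_rot: [0.982, 0.187, -0.0, 0.0]
wrist_force: [0.1, 0.7, -0.6]
grip_width: 59.9
```

```bash
python3 st.py
```

```text
t 11.95 p [531.8  30.7  74.6] yaw 21.6 tilt 0.02 j [ 0.17  0.43 -0.42  2.03  0.26  0.73 -1.61] F [ 0.1  0.7 -0.6] M [ 0.02  0.05 -0.01] w 59.9
tool F [ 0.4 -0.6  0.6] M [ 0.04 -0.04  0.01]
```

Call:
servo_tool([
  {"twist":[0,0,8.2],"translation":[0,0,0],"hand":0.7},
  {"twist":[0,0,8.2],"translation":[0,0,0],"hand":0.7},
  {"twist":[0,0,8.2],"translation":[0,0,0],"hand":0.7},
  {"twist":[0,0,8.2],"translation":[0,0,0],"hand":0.7},
  {"twist":[0,0,8.2],"translation":[0,0,0],"hand":0.7},
  {"twist":[0,0,8.2],"translation":[0,0,0],"hand":0.7},
  {"twist":[0,0,8.2],"translation":[0,0,0],"hand":0.7},
  {"twist":[0,0,8.2],"translation":[0,0,0],"hand":0.7},
  {"twist":[0,0,0],"translation":[0.066,-0.105,0],"hand":0.6},
  {"twist":[0,0,0],"translation":[0,0,0],"hand":0.55},
  {"twist":[0,0,0],"translation":[0,0,0],"hand":0.53},
], grip_force=20)

```text
clock: 13.05
eef_pos: [533.1, 30.9, 74.6]
ee_rot: [0.929, -0.371, -0.0, -0.0]
wrist_force: [0.3, 0.1, 0.7]
grip_width: 45.1
```

Call:
servo_tool([
  {"twist":[0,0,0],"translation":[0,0,0],"hand":0.5},
  {"twist":[0,0,0],"translation":[0,0,-0.02],"hand":0.45},
  {"twist":[0,0,0],"translation":[0,0,-0.02],"hand":0.4},
], grip_force=20)

```text
clock: 13.35
eef_pos: [533.0, 30.8, 74.8]
ee_rot: [0.928, -0.373, -0.0, -0.0]
wrist_force: [0.8, 0.5, -6.1]
grip_width: 42.6
```

```bash
python3 st.py
```

```text
t 13.35 p [533.   30.8  74.8] yaw -43.8 tilt 0.02 j [-0.05  0.4  -0.16  2.04  0.1   0.7  -2.6 ] F [ 0.8  0.5 -6.1] M [ 0.03 -0.23  0.03] w 42.6
tool F [ 0.2 -0.9  6.1] M [ 0.18  0.15 -0.03]
```

Call:
servo_tool([
  {"twist":[0,0,0],"translation":[0,0,0.03],"hand":0.4},
  {"twist":[0,0,-3],"translation":[0,0,0.01],"hand":0.4},
  {"twist":[0,0,-5],"translation":[0,0,-0.01],"hand":0.4},
  {"twist":[0,0,-6],"translation":[0,0,-0.024],"hand":0.4},
  {"twist":[0,0,-6],"translation":[0,0,-0.024],"hand":0.4},
], grip_force=45)

```text
clock: 13.85
eef_pos: [533.6, 31.1, 75.6]
ee_rot: [0.979, -0.204, 0.0, -0.0]
wrist_force: [-0.7, 0.6, 2.1]
grip_width: 41.9
```

```bash
python3 st.py
```

```text
t 13.85 p [533.6  31.1  75.6] yaw -23.5 tilt 0.06 j [ 0.02  0.41 -0.24  2.04  0.15  0.71 -2.29] F [-0.7  0.6  2.1] M [ 0.22 -0.1  -0.08] w 41.9
tool F [-0.8 -0.3 -2.1] M [0.24 0.01 0.08]
```

Call:
servo_tool([
  {"twist":[0,0,-7],"translation":[0,0,-0.027],"hand":0.4},
  {"twist":[0,0,-7],"translation":[0,0,-0.028],"hand":0.4},
  {"twist":[0,0,-7],"translation":[0,0,-0.028],"hand":0.4},
  {"twist":[0,0,-7],"translation":[0,0,-0.028],"hand":0.4},
  {"twist":[0,0,-7],"translation":[0,0,-0.028],"hand":0.4},
], grip_force=45)

```text
clock: 14.35
eef_pos: [533.6, 31.4, 76.9]
ee_rot: [0.995, 0.1, 0.001, -0.0]
wrist_force: [0.4, 3.3, 2.1]
grip_width: 41.7
```

```bash
python3 st.py
```

```text
t 14.35 p [533.6  31.4  76.9] yaw 11.5 tilt 0.07 j [ 0.14  0.42 -0.38  2.03  0.23  0.73 -1.76] F [0.4 3.3 2.1] M [ 0.69 -0.04 -0.02] w 41.7
tool F [ 1.  -3.2 -2.1] M [0.67 0.18 0.02]
```

Call:
servo_tool([
  {"twist":[0,0,-7],"translation":[0.01,-0.025,-0.028],"hand":0.4},
  {"twist":[0,0,-7],"translation":[0,-0.01,-0.029],"hand":0.4},
  {"twist":[0,0,-7],"translation":[0,-0.005,-0.029],"hand":0.4},
  {"twist":[0,0,-7],"translation":[0,-0.005,-0.029],"hand":0.4},
], grip_force=45)

```text
clock: 14.75
eef_pos: [533.4, 31.8, 78.0]
ee_rot: [0.941, 0.338, 0.0, -0.0]
wrist_force: [-1.8, 3.0, 1.6]
grip_width: 42.0
```

```bash
python3 st.py
```

```text
t 14.75 p [533.4  31.8  78. ] yaw 39.5 tilt 0.05 j [ 0.23  0.44 -0.5   2.02  0.3   0.75 -1.33] F [-1.8  3.   1.6] M [ 0.65  0.38 -0.04] w 42.0
tool F [ 0.5 -3.5 -1.5] M [0.75 0.12 0.04]
```

Call:
servo_tool([
  {"twist":[0,0,-7],"translation":[0.01,-0.03,-0.03],"hand":0.4},
  {"twist":[0,0,-7],"translation":[0.005,-0.015,-0.03],"hand":0.4},
  {"twist":[0,0,-7],"translation":[0.005,-0.005,-0.029],"hand":0.4},
  {"twist":[0,0,-7],"translation":[0.005,-0.005,-0.029],"hand":0.4},
], grip_force=45)

```text
clock: 15.15
eef_pos: [532.9, 32.2, 79.1]
ee_rot: [0.832, 0.556, 0.0, -0.0]
wrist_force: [-2.9, 1.1, 3.7]
grip_width: 42.2
```

```bash
python3 st.py
```

```text
t 15.15 p [532.9  32.2  79.1] yaw 67.5 tilt 0.01 j [ 0.32  0.46 -0.61  2.02  0.37  0.77 -0.91] F [-2.9  1.1  3.7] M [ 0.3   0.57 -0.11] w 42.2
tool F [-0.1 -3.  -3.7] M [0.64 0.06 0.11]
```

Call:
servo_tool([
  {"twist":[0,0,-6],"translation":[0.005,-0.03,-0.027],"hand":0.4},
  {"twist":[0,0,-6],"translation":[0.005,-0.015,-0.026],"hand":0.4},
  {"twist":[0,0,-6],"translation":[0.005,-0.005,-0.025],"hand":0.4},
], grip_force=50)

```text
clock: 15.45
eef_pos: [532.5, 32.2, 79.9]
ee_rot: [0.735, 0.678, 0.0, 0.0]
wrist_force: [-2.7, 0.6, 3.0]
grip_width: 42.1
```

```bash
python3 st.py
```

```text
t 15.45 p [532.5  32.2  79.9] yaw 85.4 tilt 0.01 j [ 0.37  0.47 -0.68  2.02  0.42  0.79 -0.63] F [-2.7  0.6  3. ] M [ 0.22  0.51 -0.05] w 42.1
tool F [ 0.4 -2.8 -3. ] M [0.53 0.18 0.05]
```

Call:
servo_tool([
  {"twist":[0,0,-6],"translation":[0.01,-0.02,-0.026],"hand":0.4},
  {"twist":[0,0,-6],"translation":[0.005,-0.01,-0.026],"hand":0.4},
  {"twist":[0,0,-6],"translation":[0.005,-0.005,-0.026],"hand":0.4},
], grip_force=50)

```text
clock: 15.75
eef_pos: [532.0, 32.1, 80.6]
ee_rot: [0.62, 0.785, -0.0, 0.0]
wrist_force: [-3.3, -1.9, 3.5]
grip_width: 41.7
```

Call:
servo_tool([
  {"twist":[0,0,-6],"translation":[0.005,-0.005,-0.026],"hand":0.4},
  {"twist":[0,0,-6],"translation":[0.005,-0.005,-0.026],"hand":0.4},
  {"twist":[0,0,-6],"translation":[0.005,-0.005,-0.026],"hand":0.4},
], grip_force=50)

```text
clock: 16.05
eef_pos: [531.7, 32.1, 81.3]
ee_rot: [0.489, 0.872, -0.0, -0.0]
wrist_force: [-3.2, -2.2, 2.7]
grip_width: 41.8
```

```bash
python3 st.py
```

```text
t 16.05 p [531.7  32.1  81.3] yaw 121.4 tilt 0.04 j [ 0.48  0.52 -0.83  2.01  0.51  0.83 -0.09] F [-3.2 -2.2  2.7] M [-0.44  0.64 -0.08] w 41.8
tool F [-0.2 -3.9 -2.7] M [ 0.78 -0.04  0.08]
```

Call:
servo_tool([
  {"twist":[0,0,-6],"translation":[0,-0.03,-0.026],"hand":0.4},
  {"twist":[0,0,-6],"translation":[0,-0.02,-0.026],"hand":0.4},
  {"twist":[0,0,-6],"translation":[0,-0.01,-0.026],"hand":0.4},
], grip_force=50)

```text
clock: 16.35
eef_pos: [531.4, 31.8, 82.2]
ee_rot: [0.347, 0.938, -0.0, 0.0]
wrist_force: [-1.5, -1.3, 3.5]
grip_width: 41.6
```

Call:
servo_tool([
  {"twist":[0,0,-6],"translation":[0,-0.01,-0.026],"hand":0.4},
  {"twist":[0,0,-6],"translation":[0,-0.01,-0.026],"hand":0.4},
  {"twist":[0,0,-6],"translation":[0,-0.01,-0.026],"hand":0.4},
], grip_force=50)

```text
clock: 16.65
eef_pos: [531.5, 31.4, 83.0]
ee_rot: [0.196, 0.981, -0.0, 0.0]
wrist_force: [-2.1, -2.2, 3.7]
grip_width: 41.9
```

```bash
python3 st.py
```

```text
t 16.65 p [531.5  31.4  83. ] yaw 157.4 tilt 0.04 j [ 0.59  0.57 -0.97  2.01  0.61  0.89  0.46] F [-2.1 -2.2  3.7] M [-0.36  0.25 -0.12] w 41.9
tool F [ 1.1 -2.8 -3.7] M [0.42 0.09 0.12]
```

Call:
servo_tool([
  {"twist":[0,0,-6],"translation":[0.01,-0.02,-0.026],"hand":0.4},
  {"twist":[0,0,-6],"translation":[0,-0.01,-0.026],"hand":0.4},
  {"twist":[0,0,-6],"translation":[0,-0.01,-0.026],"hand":0.4},
], grip_force=50)

```text
clock: 16.95
eef_pos: [531.6, 31.2, 84.0]
ee_rot: [0.04, 0.999, -0.0, 0.0]
wrist_force: [-0.3, -1.0, 5.6]
grip_width: 42.0
```

```bash
python3 st.py
```

```text
t 16.95 p [531.6  31.2  84. ] yaw 175.4 tilt 0.06 j [ 0.63  0.6  -1.04  2.    0.66  0.92  0.73] F [-0.3 -1.   5.6] M [-0.42 -0.02 -0.  ] w 42.0
tool F [ 0.3 -1.  -5.6] M [ 0.42 -0.06  0.  ]
```

Call:
servo_tool([
  {"twist":[0,0,-6],"translation":[0,-0.01,-0.027],"hand":0.4},
  {"twist":[0,0,-6],"translation":[0,-0.01,-0.027],"hand":0.4},
  {"twist":[0,0,-6],"translation":[0,-0.01,-0.026],"hand":0.4},
], grip_force=50)

```text
clock: 17.25
eef_pos: [531.7, 30.9, 84.8]
ee_rot: [-0.117, 0.993, -0.0, 0.0]
wrist_force: [-1.0, -1.7, 4.6]
grip_width: 42.0
```

```bash
python3 st.py
```

```text
t 17.25 p [531.7  30.9  84.8] yaw -166.6 tilt 0.06 j [ 0.68  0.64 -1.11  2.    0.71  0.95  1.  ] F [-1.  -1.7  4.6] M [-0.36 -0.04 -0.01] w 42.0
tool F [ 1.4 -1.4 -4.6] M [0.36 0.04 0.01]
```

The moment about the cap's axis has dropped to zero and the lift is steady at about 5 N. That matches the cap resting on the spring alone, so I'll test with a small straight lift.

Call:
servo_tool([
  {"twist":[0,0,-3],"translation":[0,0,-0.03],"hand":0.4},
  {"twist":[0,0,0],"translation":[0,0,-0.04],"hand":0.4},
], grip_force=50)

```text
clock: 17.45
eef_pos: [531.7, 30.9, 85.3]
ee_rot: [-0.141, 0.99, 0.0, 0.0]
wrist_force: [1.3, -2.1, 3.7]
grip_width: 41.6
```

```bash
python3 st.py
```

```text
t 17.45 p [531.7  30.9  85.3] yaw -163.8 tilt 0.05 j [ 0.68  0.64 -1.12  2.    0.72  0.96  1.05] F [ 1.3 -2.1  3.7] M [-0.44 -0.36  0.01] w 41.6
tool F [-0.7 -2.4 -3.7] M [ 0.52 -0.23 -0.01]
```

Call:
servo_tool([
  {"twist":[0,0,0],"translation":[0,0,-0.04],"hand":0.4},
  {"twist":[0,0,0],"translation":[0,0,-0.04],"hand":0.4},
], grip_force=50)

```text
clock: 17.65
eef_pos: [531.6, 31.0, 86.2]
ee_rot: [-0.14, 0.99, -0.0, 0.0]
wrist_force: [4.6, -4.5, 3.6]
grip_width: 41.7
```

```bash
python3 st.py
```

```text
t 17.65 p [531.6  31.   86.2] yaw -163.9 tilt 0.06 j [ 0.68  0.64 -1.12  2.    0.72  0.96  1.05] F [ 4.6 -4.5  3.6] M [-0.7  -0.89 -0.03] w 41.7
tool F [-3.1 -5.6 -3.6] M [ 0.92 -0.66  0.03]
```

Call:
servo_tool([
  {"twist":[0,0,0],"translation":[-0.03,-0.035,0],"hand":0.4},
  {"twist":[0,0,0],"translation":[0,0,-0.03],"hand":0.4},
], grip_force=50)

```text
clock: 17.85
eef_pos: [531.6, 31.0, 86.3]
ee_rot: [-0.14, 0.99, -0.0, 0.0]
wrist_force: [2.1, -2.5, 3.1]
grip_width: 41.9
```

```bash
python3 st.py
```

```text
t 17.85 p [531.6  31.   86.3] yaw -163.8 tilt 0.02 j [ 0.68  0.64 -1.12  2.    0.72  0.96  1.05] F [ 2.1 -2.5  3.1] M [-0.53 -0.53  0.01] w 41.9
tool F [-1.3 -3.  -3.1] M [ 0.65 -0.36 -0.01]
```

Call:
servo_tool([
  {"twist":[0,0,0],"translation":[-0.03,-0.02,-0.07],"hand":0.4},
  {"twist":[0,0,0],"translation":[0,0,-0.08],"hand":0.4},
  {"twist":[0,0,0],"translation":[0,0,-0.08],"hand":0.4},
], grip_force=50)

```text
clock: 18.15
eef_pos: [531.7, 30.9, 88.5]
ee_rot: [-0.141, 0.99, 0.0, -0.0]
wrist_force: [0.8, -2.1, 4.2]
grip_width: 41.6
```

```bash
python3 st.py
```

```text
t 18.15 p [531.7  30.9  88.5] yaw -163.8 tilt 0.02 j [ 0.68  0.64 -1.12  2.    0.71  0.96  1.05] F [ 0.8 -2.1  4.2] M [-0.4  -0.07 -0.01] w 41.6
tool F [-0.2 -2.3 -4.2] M [0.4  0.04 0.01]
```

Free of the thread. I'll keep lifting straight up.

Call:
servo_tool([
  {"twist":[0,0,0],"translation":[0,-0.02,-0.1],"hand":0.4},
  {"twist":[0,0,0],"translation":[0,0,-0.1],"hand":0.4},
  {"twist":[0,0,0],"translation":[0,0,-0.1],"hand":0.4},
  {"twist":[0,0,0],"translation":[0,0,-0.1],"hand":0.4},
  {"twist":[0,0,0],"translation":[0,0,-0.1],"hand":0.4},
], grip_force=50)

```text
clock: 18.65
eef_pos: [531.8, 30.8, 93.5]
ee_rot: [-0.141, 0.99, 0.0, -0.0]
wrist_force: [0.6, 0.3, -0.5]
grip_width: 42.2
```

```bash
python3 st.py
```

```text
t 18.65 p [531.8  30.8  93.5] yaw -163.8 tilt 0.01 j [ 0.69  0.63 -1.12  2.    0.7   0.97  1.06] F [ 0.6  0.3 -0.5] M [ 0.03 -0.01 -0.01] w 42.2
tool F [-0.6  0.1  0.5] M [-0.02 -0.02  0.01]
```

Call:
servo_tool([
  {"twist":[0,0,0],"translation":[0,0,-0.15],"hand":0.4},
  {"twist":[0,0,0],"translation":[0,0,-0.15],"hand":0.4},
  {"twist":[0,0,0],"translation":[0,0,-0.15],"hand":0.4},
  {"twist":[0,0,0],"translation":[0,0,-0.15],"hand":0.4},
  {"twist":[0,0,0],"translation":[0,0,-0.15],"hand":0.4},
  {"twist":[0,0,0],"translation":[0,0,0],"hand":0.4},
], grip_force=50)

```text
clock: 19.25
eef_pos: [532.0, 30.7, 101.2]
ee_rot: [-0.141, 0.99, -0.0, 0.0]
wrist_force: [-0.5, -0.3, -1.0]
grip_width: 41.7
```

```bash
python3 st.py
```

```text
t 19.25 p [532.   30.7 101.2] yaw -163.8 tilt 0.02 j [ 0.7   0.62 -1.13  1.99  0.69  0.98  1.07] F [-0.5 -0.3 -1. ] M [-0.    0.    0.01] w 41.7
tool F [ 0.5 -0.2  1. ] M [-0.    0.   -0.01]
```

Call:
servo_tool([
  {"twist":[0,0,0],"translation":[0,0,-0.5],"hand":0.4},
  {"twist":[0,0,0],"translation":[0,0,-1],"hand":0.4},
  {"twist":[0,0,0],"translation":[0,0,-1.2],"hand":0.4},
  {"twist":[0,0,0],"translation":[0,0,-1.2],"hand":0.4},
  {"twist":[0,0,0],"translation":[0,0,-1.2],"hand":0.4},
  {"twist":[0,0,0],"translation":[0,0,-1],"hand":0.4},
  {"twist":[0,0,0],"translation":[0,0,-0.4],"hand":0.4},
  {"twist":[0,0,0],"translation":[0,0,0],"hand":0.4},
], grip_force=50)

```text
clock: 20.05
eef_pos: [532.1, 30.6, 166.7]
ee_rot: [-0.141, 0.99, -0.0, 0.0]
wrist_force: [0.1, -0.5, -0.6]
grip_width: 42.0
```

```bash
python3 st.py;python3 -c "
from h import *
im=grab('scene','s6')
cv2.imwrite('pics/s6z.png',cv2.resize(im['pixels'][130:400,190:400,::-1],None,fx=2.2,fy=2.2,interpolation=cv2.INTER_CUBIC))
"
```

```text
t 20.05 p [532.1  30.6 166.7] yaw -163.8 tilt 0.06 j [ 0.74  0.52 -1.17  1.94  0.55  1.06  1.18] F [ 0.1 -0.5 -0.6] M [-0.05 -0.01 -0.06] w 42.0
tool F [ 0.  -0.6  0.6] M [0.05 0.   0.06]
```

View pics/s6z.png

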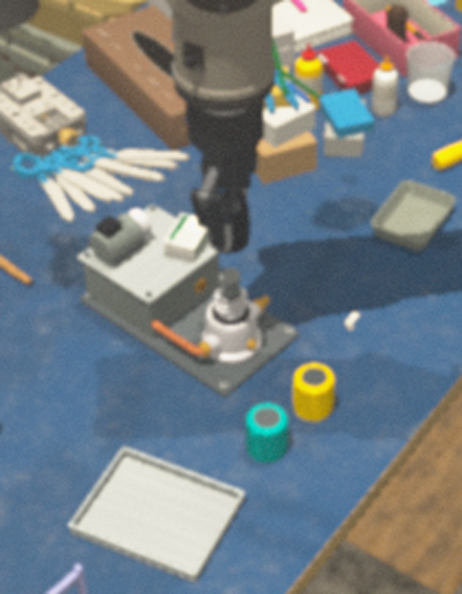

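The scene view shows the steel strainer risen out of the neck at about (230,285) in the crop, with the cap held clear above it. Next I'll turn the tool to suit the tray.

Call:
servo_tool([
  {"twist":[0,0,8],"translation":[0,0,0],"hand":0.4},
  {"twist":[0,0,8],"translation":[0,0,0],"hand":0.4},
  {"twist":[0,0,8],"translation":[0,0,0],"hand":0.4},
  {"twist":[0,0,8],"translation":[0,0,0],"hand":0.4},
  {"twist":[0,0,8],"translation":[0,0,0],"hand":0.4},
  {"twist":[0,0,8],"translation":[0,0,0],"hand":0.4},
  {"twist":[0,0,8],"translation":[0,0,0],"hand":0.4},
  {"twist":[0,0,8],"translation":[0,0,0],"hand":0.4},
  {"twist":[0,0,8],"translation":[0,0,0],"hand":0.4},
  {"twist":[0,0,8],"translation":[0,0,0],"hand":0.4},
  {"twist":[0,0,8],"translation":[0,0,0],"hand":0.4},
  {"twist":[0,0,8],"translation":[0,0,0],"hand":0.4},
], grip_force=50)

```text
clock: 21.3
eef_pos: [531.5, 30.7, 165.3]
ee_rot: [0.644, 0.765, -0.0, -0.0]
wrist_force: [-0.1, -1.1, -0.9]
grip_width: 41.9
```

```bash
python3 - <<'E'
from st import *
tl(); s,R=st(); print(R.T@(np.array([456,257.4,s['eef_pos'][2]])-s['eef_pos']))
E
```

```text
t 21.3 p [531.5  30.7 165.3] yaw 99.9 tilt 0.06 j [ 0.48  0.37 -0.79  1.95  0.32  0.95 -0.3 ] F [-0.1 -1.1 -0.9] M [0.03 0.06 0.01] w 41.9
tool F [-1.1 -0.3  0.9] M [ 0.05  0.04 -0.01]
t 21.3 p [531.5  30.7 165.3] yaw 99.9 tilt 0.06 j [ 0.48  0.37 -0.79  1.95  0.32  0.95 -0.3 ] F [-0.1 -1.1 -0.9] M [0.03 0.06 0.01] w 41.9
[ 2.36284814e+02 -3.55395944e+01  1.15658316e-01]
```

Call:
servo_tool([
  {"twist":[0,0,0],"translation":[1.5,-0.2,0],"hand":0.4},
  {"twist":[0,0,0],"translation":[2.4,-0.37,0],"hand":0.4},
  {"twist":[0,0,0],"translation":[2.6,-0.38,0],"hand":0.4},
  {"twist":[0,0,0],"translation":[2.7,-0.4,0],"hand":0.4},
  {"twist":[0,0,0],"translation":[2.7,-0.4,0],"hand":0.4},
  {"twist":[0,0,0],"translation":[2.7,-0.4,0],"hand":0.4},
  {"twist":[0,0,0],"translation":[2.6,-0.4,0],"hand":0.4},
  {"twist":[0,0,0],"translation":[2.6,-0.4,0],"hand":0.4},
  {"twist":[0,0,0],"translation":[2.4,-0.4,0],"hand":0.4},
  {"twist":[0,0,0],"translation":[1.4,-0.2,0],"hand":0.4},
  {"twist":[0,0,0],"translation":[0,0,0],"hand":0.4},
], grip_force=50)

```text
clock: 22.4
eef_pos: [454.0, 258.7, 165.9]
ee_rot: [0.64, 0.769, 0.0, -0.0]
wrist_force: [-0.5, 0.1, -0.3]
grip_width: 41.7
```

```bash
python3 st.py;python3 -c "
from h import *
im=grab('wrist','w7')
P,ok=pts(im); 
for z in (0,1,2,3,4,5): print(z,(ok&(abs(P[...,2]-z)<.5)&(abs(P[...,0]-456)<40)&(abs(P[...,1]-257)<40)).sum())
"
```

```text
t 22.4 p [454.  258.7 165.9] yaw 100.5 tilt 0.05 j [ 0.08  0.37 -0.87  1.97  0.35  0.95 -0.77] F [-0.5  0.1 -0.3] M [-0.03 -0.03  0.  ] w 41.7
tool F [ 0.2 -0.5  0.3] M [-0.03 -0.04 -0.  ]
0 3
1 285
2 2574
3 4405
4 1220
5 62
```

View pics/w7.png

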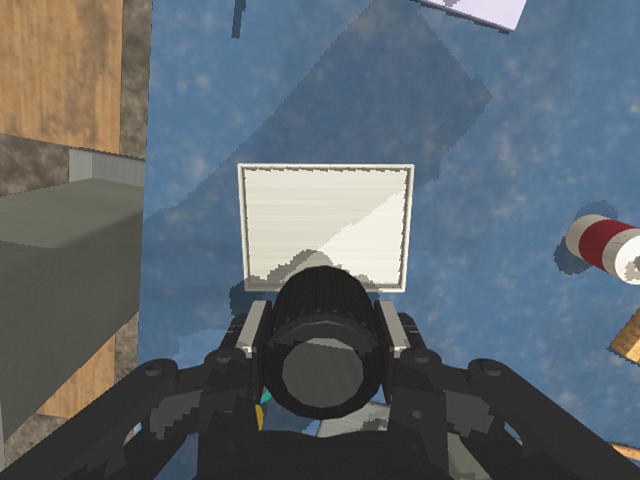

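```bash
python3 -c "
from h import *
im=load('w7')
X=[ray(im,u,v,12)[:2] for u,v in ((238,163.5),(415,163.5),(408,292),(246,292))]
print(np.round(X,1)); X=np.array(X); print(X.mean(0), np.linalg.norm(X[0]-X[1]),np.linalg.norm(X[1]-X[2]))
"
```

```text
[[380.9 296.8]
 [515.7 321.5]
 [537.1 215.5]
 [400.1 190.3]]
[458.44897158 256.04428557] 137.00008448907488 108.20483862382412
```

Call:
servo_tool([
  {"twist":[0,0,0],"translation":[0,0.3,0.6],"hand":0.4},
  {"twist":[0,0,0],"translation":[0,0,1.4],"hand":0.4},
  {"twist":[0,0,0],"translation":[0,0,2],"hand":0.4},
  {"twist":[0,0,0],"translation":[0,0,2],"hand":0.4},
  {"twist":[0,0,0],"translation":[0,0,2],"hand":0.4},
  {"twist":[0,0,0],"translation":[0,0,2],"hand":0.4},
  {"twist":[0,0,0],"translation":[0,0,2],"hand":0.4},
  {"twist":[0,0,0],"translation":[0,0,1.4],"hand":0.4},
  {"twist":[0,0,0],"translation":[0,0,0.8],"hand":0.4},
  {"twist":[0,0,0],"translation":[0,0,0.4],"hand":0.4},
  {"twist":[0,0,0],"translation":[0,0,0],"hand":0.4},
  {"twist":[0,0,0],"translation":[0,0,0],"hand":0.4},
], grip_force=50)

```text
clock: 23.65
eef_pos: [458.5, 257.5, 20.6]
ee_rot: [0.642, 0.767, 0.0, 0.0]
wrist_force: [0.4, 0.0, -0.7]
grip_width: 41.9
```

```bash
python3 st.py;python3 -c "
from h import *
im=grab('scene','s8')
cv2.imwrite('pics/s8z.png',cv2.resize(im['pixels'][220:420,180:360,::-1],None,fx=3,fy=3,interpolation=cv2.INTER_CUBIC))
"
```

```text
t 23.65 p [458.5 257.5  20.6] yaw 100.2 tilt 0.05 j [-0.06  0.58 -0.71  2.06  0.58  0.71 -0.97] F [ 0.4  0.  -0.7] M [ 0.01  0.03 -0.03] w 41.9
tool F [-0.   0.4  0.7] M [0.03 0.01 0.03]
```

View pics/s8z.png

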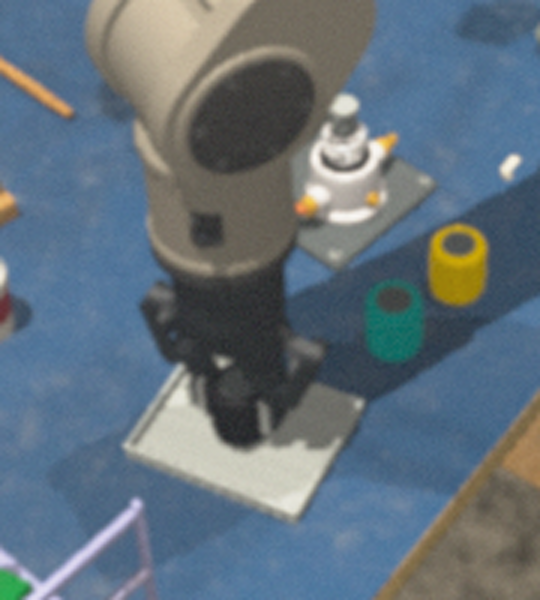

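The cap hangs just above the tray floor, near its centre. I'll lower in small steps and feel for contact.

Call:
servo_tool([
  {"twist":[0,0,0],"translation":[0,0,0.2],"hand":0.4},
  {"twist":[0,0,0],"translation":[0,0,0.2],"hand":0.4},
  {"twist":[0,0,0],"translation":[0,0,0.1],"hand":0.4},
  {"twist":[0,0,0],"translation":[0,0,0],"hand":0.4},
])

```text
clock: 24.1
eef_pos: [458.1, 257.2, 14.9]
ee_rot: [0.642, 0.767, -0.0, -0.0]
wrist_force: [0.2, 0.2, -0.7]
grip_width: 41.8
```

Call:
servo_tool([
  {"twist":[0,0,0],"translation":[0,0,0.1],"hand":0.4},
  {"twist":[0,0,0],"translation":[0,0,0.08],"hand":0.4},
  {"twist":[0,0,0],"translation":[0,0,0],"hand":0.4},
])

```text
clock: 24.4
eef_pos: [458.1, 257.2, 13.1]
ee_rot: [0.642, 0.767, -0.0, -0.0]
wrist_force: [0.3, -0.3, -0.8]
grip_width: 41.6
```

Call:
servo_tool([
  {"twist":[0,0,0],"translation":[0,0,0.06],"hand":0.4},
  {"twist":[0,0,0],"translation":[0,0,0],"hand":0.4},
])

```text
clock: 24.6
eef_pos: [458.1, 257.2, 12.6]
ee_rot: [0.642, 0.767, -0.0, -0.0]
wrist_force: [-0.5, 1.1, -0.8]
grip_width: 41.9
```

Call:
servo_tool([
  {"twist":[0,0,0],"translation":[0,0,0.05],"hand":0.4},
  {"twist":[0,0,0],"translation":[0,0,0],"hand":0.4},
])

```text
clock: 24.8
eef_pos: [458.1, 257.2, 12.1]
ee_rot: [0.642, 0.767, 0.0, -0.0]
wrist_force: [-0.5, 0.6, -1.2]
grip_width: 41.8
```

Call:
servo_tool([
  {"twist":[0,0,0],"translation":[0,0,0.04],"hand":0.4},
  {"twist":[0,0,0],"translation":[0,0,0],"hand":0.4},
])

```text
clock: 25.0
eef_pos: [458.1, 257.3, 11.7]
ee_rot: [0.642, 0.767, 0.0, -0.0]
wrist_force: [0.4, 1.0, -0.2]
grip_width: 41.7
```

Call:
servo_tool([
  {"twist":[0,0,0],"translation":[0,0,0.04],"hand":0.4},
  {"twist":[0,0,0],"translation":[0,0,0],"hand":0.4},
])

```text
clock: 25.2
eef_pos: [458.1, 257.3, 11.4]
ee_rot: [0.642, 0.767, 0.0, 0.0]
wrist_force: [-0.9, -0.4, 3.0]
grip_width: 41.6
```

Contact at TCP z = 11.4, with Fz changing from -1 to +3 N. Releasing.

Call:
servo_tool([
  {"twist":[0,0,0],"translation":[0,0,0],"hand":0.5},
  {"twist":[0,0,0],"translation":[0,0,0],"hand":0.55},
  {"twist":[0,0,0],"translation":[0,0,0],"hand":0.6},
  {"twist":[0,0,0],"translation":[0,0,0],"hand":0.7},
  {"twist":[0,0,0],"translation":[0,0,0],"hand":0.75},
  {"twist":[0,0,0],"translation":[0,0,0],"hand":0.75},
], grip_force=20)

```text
clock: 25.8
eef_pos: [458.1, 257.3, 11.3]
ee_rot: [0.642, 0.767, 0.0, -0.0]
wrist_force: [0.8, 0.1, 0.1]
grip_width: 64.2
```

```bash
python3 st.py;python3 -c "
from h import *
grab('wrist','w9')"
```

```text
t 25.8 p [458.1 257.3  11.3] yaw 100.2 tilt 0.0 j [-0.07  0.59 -0.7   2.06  0.6   0.69 -0.99] F [0.8 0.1 0.1] M [-0.03  0.03  0.03] w 64.2
tool F [-0.1  0.8 -0.1] M [ 0.04 -0.02 -0.03]
```

View pics/w9.png

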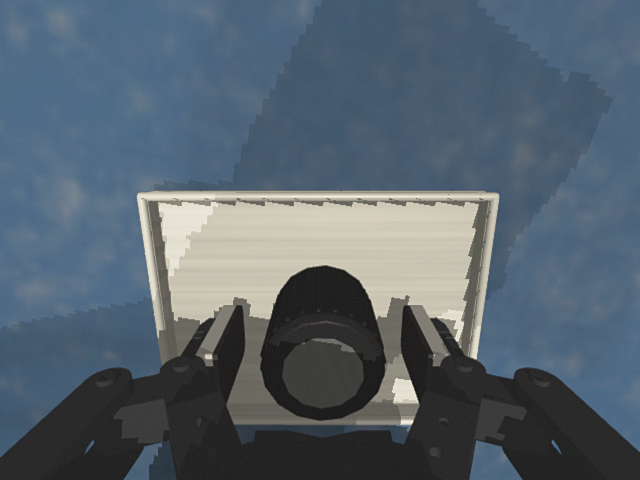

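The cap stands in the tray with clear gaps to both pads. I'll go straight up and check.

Call:
servo_tool([
  {"twist":[0,0,0],"translation":[0,0,-0.5],"hand":0.75},
  {"twist":[0,0,0],"translation":[0,0,-1.5],"hand":0.75},
  {"twist":[0,0,0],"translation":[0,0,-2],"hand":0.75},
  {"twist":[0,0,0],"translation":[0,0,-2.5],"hand":0.75},
  {"twist":[0,0,0],"translation":[0,0,-2.5],"hand":0.75},
  {"twist":[0,0,0],"translation":[0,0,-2.5],"hand":0.75},
  {"twist":[0,0,0],"translation":[0,0,-2.5],"hand":0.75},
  {"twist":[0,0,0],"translation":[0,0,-2],"hand":0.75},
  {"twist":[0,0,0],"translation":[-2,0,-1],"hand":0.75},
  {"twist":[0,0,0],"translation":[-3,0,0],"hand":0.75},
  {"twist":[0,0,0],"translation":[-3,0,0],"hand":0.75},
  {"twist":[0,0,0],"translation":[0,0,0],"hand":0.75},
])

```text
clock: 27.05
eef_pos: [472.9, 174.8, 182.2]
ee_rot: [0.643, 0.766, -0.0, 0.001]
wrist_force: [-0.6, -0.4, -0.2]
grip_width: 64.4
```

```bash
python3 st.py;python3 - <<'E'
from h import *
a=grab('scene','s10'); im=grab('wrist','w10'); t=grab('top','t10')
cv2.imwrite('pics/s10z.png',cv2.resize(a['pixels'][180:420,180:440,::-1],None,fx=2.4,fy=2.4,interpolation=cv2.INTER_CUBIC))
P,ok=pts(im)
m=ok&(np.hypot(P[...,0]-458,P[...,1]-257)<35)&(P[...,2]>40)&(P[...,2]<60); Q=P[m]; print('cap top',np.percentile(Q[:,2],[5,50,95]),cv2.minEnclosingCircle(Q[:,:2].astype(np.float32)))
A=np.c_[Q[:,:2],np.ones(len(Q))]; print('plane',np.linalg.lstsq(A,Q[:,2],rcond=None)[0][:2])
for n in ('top0','t10'):
    i=load(n);P,ok=pts(i);h=cv2.cvtColor(i['pixels'],cv2.COLOR_RGB2HSV)
    y=((h[...,0]>15)&(h[...,0]<32)&(h[...,1]>140)&(h[...,2]>120)&(np.abs(P[...,0]-480)<150)&(P[...,1]<-200)&(P[...,1]>-500)&ok); print(n,'yellow',P[y].mean(0).round(1),y.sum())
    b=ok&(P[...,2]>86)&(P[...,2]<102)&(P[...,0]>600)&(P[...,0]<700)&(P[...,1]>-60)&(P[...,1]<40); print('box',P[b].mean(0).round(1),b.sum())
E
```

```text
t 27.05 p [472.9 174.8 182.2] yaw 99.9 tilt 0.11 j [ 0.27  0.31 -0.87  1.99  0.29  0.96 -0.58] F [-0.6 -0.4 -0.2] M [ 0.   -0.01  0.05] w 64.4
tool F [-0.3 -0.7  0.2] M [-0.01 -0.   -0.05]
cap top [47.16446059 49.27460355 50.59902306] ((458.62506103515625, 256.9141540527344), 21.397947311401367)
plane [-0.00032296  0.00145357]
top0 yellow [ 486.7 -408.9   20.1] 196
box [630.4  -9.2  94. ] 492
t10 yellow [ 487.4 -408.8   19.9] 184
box [629.5  -9.6  93.9] 484
```

View pics/s10z.png

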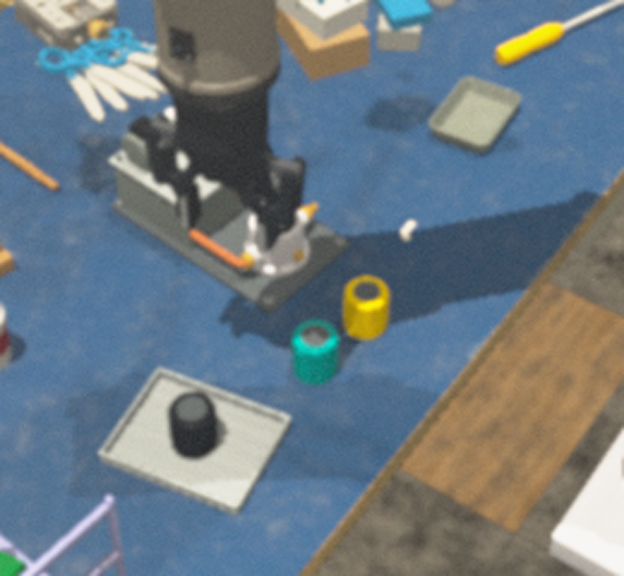

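View pics/w10.png

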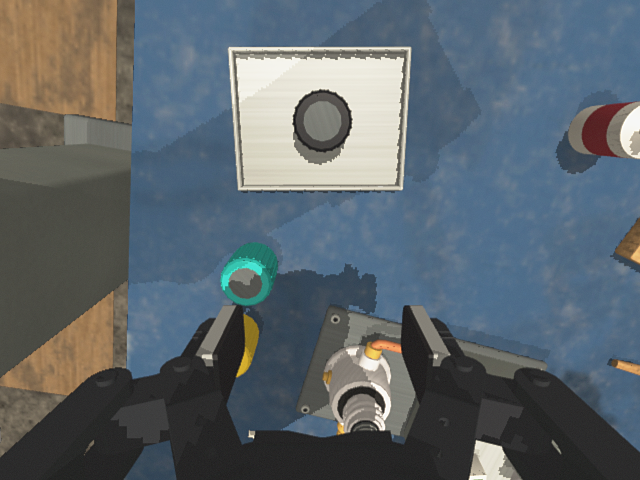

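```bash
python3 -c "
from workcell import env
print(env.job_done()); print(env.state()['clock'])"
```

```text
the job is handed in; nothing more can be done
None
the job is handed in; nothing more can be done
```

The cap is off and standing open side down in the drip tray, and I handed the job in at about 27 s of the 72 s allowed. The hand-in gave no verdict.

- **Unscrewing:** It took two strokes with one regrasp. The thread rises about 14.7 mm a turn and let go after roughly 1¼ turns, when the turning moment fell to zero. The highest wrist readings were about 9 N vertical and 6 N sideways. The contact force between cap and unit has no readout, so I judged it from those.
- **Lifting and placing:** I kept hold of the cap against the spring and lifted it straight up, clear of the risen strainer. I set it down until I felt the floor (about 3 N), then let go.
- **Last checks:**
  - **Cap:** it is within about 2 mm of the tray's centre. Its top is about 49 mm above the bench where 48.5 is expected, and tilt is under 0.01 rad.
  - **Strainer:** the pictures show it well out of the neck; I did not measure its exact lift.
  - **Bench:** the washer box and screwdriver are within about 1 mm of where they started.
  - **Robot:** the gripper is open, about 180 mm above the bench, touching nothing.
- **Disagreements:** The camera views differed by 2–3 mm on the tray's centre and by about 2 mm on the cap's. Both are well inside the margins. A sideways force of up to about 4 N stayed during most of the second stroke and rose briefly to about 6 N as the cap came free. I only partly trimmed it out.

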